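Pack a turning tool up to centre height

TASK

Set up the turning tool at centre height in the bench lathe: pick the two of the three packing strips that together bring the tool's tip nearest to the height of the tailstock centre's point, and lay them flat on each other, squarely in the middle of the tool block's slot. Lay the tool on them, level and straight along the slot, its tip towards the spindle axis and about 30 mm out from the block's front face. Lay things down rather than dropping them, and leave the spare strip and everything else on the bench where it is.

Things in the scene. Friction and masses are not known exactly. Their poses are not given: they have to be found in the camera images.
- tool_block: fixed dark steel block on the lathe's cross slide, 32 mm long, 48 wide, with a slot 22 mm wide, open at the top and both ends, between walls 13 mm thick and 26 mm high. Origin: middle of the slot's floor; x along the slot towards the spindle axis (80 to 95 mm ahead), y across, z up. The cross slide's top lies 21 to 30 mm below the slot's floor; the strips may stick out at both ends.
- centre_point (a point): sharp point of the steel cone (dead centre) in the lathe's tailstock, at the right end of the lathe seen from the robot; it is on the spindle axis, so its height is the centre height. It stands 28 to 37 mm above the floor of the tool block's slot, different in each set-up. Nothing on the lathe reaches over 200 mm above the bench. Axes: z up, y along the spindle axis towards the chuck.
- thin_strip: plain ground steel packing strip, a flat bar 56 mm long (its x axis), 16 mm wide (y) and 6 mm thick (z), the thinnest of the three; lies flat on the bench, can be gripped across its width or end to end. Origin: centre of its underside, z up.
- middle_strip: plain ground steel packing strip, a flat bar 56 mm long (its x axis), 16 mm wide (y) and 9 mm thick (z), the middle one of the three; lies flat on the bench, can be gripped across its width or end to end. Origin: centre of its underside, z up.
- thick_strip: plain ground steel packing strip, a flat bar 56 mm long (its x axis), 16 mm wide (y) and 12 mm thick (z), the thickest of the three; lies flat on the bench, can be gripped across its width or end to end. Origin: centre of its underside, z up.
- turning_tool: lathe turning tool lying on the bench: dark steel shank 14 mm square and 100 mm long with a pointed nose 7 mm longer carrying a small brass-coloured triangular insert. About 0.15 kg, balanced near mid length. Origin: centre of the shank's underside; x along the shank towards the tip, z up (14 mm to the shank's top).
- tool_tip (a point): the cutting tip of the turning tool, 57 mm along the tool's x from its origin and level with the shank's top, 14 mm above its underside. Axes as the tool's.
- ring_blank: bystander: small brass ring, 24 mm across, 6 mm high. Origin: centre of its underside.
- loupe: bystander: black watchmaker's eye loupe, 36 mm across, 30 mm high. Origin: centre of its underside.
- brass_bar: bystander: square brass bar 75 x 10 x 10 mm, along its x. Origin: centre of its underside.
- brass_plate: bystander: square brass plate 45 x 45 x 4 mm. Origin: centre of its underside.
- chuck_key: bystander: T-shaped steel chuck key about 70 mm long, lying flat. Origin: under its middle.
- screw_jar: bystander: glass jar with a metal cap, 48 mm across, 50 mm high. Origin: centre of its underside.
- hammer: bystander: small hammer 200 mm long lying on its side. Origin: under its middle.

How it is judged:
On the way:
1. a packing strip lies flat on another, let go, in the tool block's slot (((x of thin_strip in the frame of tool_block between -0.012 and 0.012 m and y of thin_strip in the frame of tool_block between -0.006 and 0.006 m and z of thin_strip in the frame of tool_block between -0.002 and 0.014 m and angle between thin_strip's own z axis and vertical below 0.06 rad and angle between the x axis of thin_strip and the x axis of tool_block, either way round below 0.15 rad and z of thin_strip in the frame of tool_block above 0.005 m and contact force between the fingers and thin_strip below 0.1 N) or (x of middle_strip in the frame of tool_block between -0.012 and 0.012 m and y of middle_strip in the frame of tool_block between -0.006 and 0.006 m and z of middle_strip in the frame of tool_block between -0.002 and 0.014 m and angle between middle_strip's own z axis and vertical below 0.06 rad and angle between the x axis of middle_strip and the x axis of tool_block, either way round below 0.15 rad and z of middle_strip in the frame of tool_block above 0.005 m and contact force between the fingers and middle_strip below 0.1 N) or (x of thick_strip in the frame of tool_block between -0.012 and 0.012 m and y of thick_strip in the frame of tool_block between -0.006 and 0.006 m and z of thick_strip in the frame of tool_block between -0.002 and 0.014 m and angle between thick_strip's own z axis and vertical below 0.06 rad and angle between the x axis of thick_strip and the x axis of tool_block, either way round below 0.15 rad and z of thick_strip in the frame of tool_block above 0.005 m and contact force between the fingers and thick_strip below 0.1 N))), for 0.2 s.
At the end, for the whole second after the job is handed in: Tip within 2.5 mm of the tailstock point's height, 15 to 45 mm out from the block; tool level (2.5 deg), along the slot (7 deg), within 7 mm of its middle; two strips flat in the slot (8 deg; 12 mm along, 6 mm across its middle); spare strip within 25 mm of where it was; all at rest (z of tool_tip in the frame of centre_point between -0.0025 and 0.0025 m and x of tool_tip in the frame of tool_block between 0.031 and 0.061 m and y of turning_tool in the frame of tool_block between -0.007 and 0.007 m and angle between turning_tool's own z axis and vertical below 0.045 rad and angle between the x axis of turning_tool and the x axis of tool_block, either way round below 0.12 rad and ((x of thin_strip in the frame of tool_block between -0.012 and 0.012 m and y of thin_strip in the frame of tool_block between -0.006 and 0.006 m and z of thin_strip in the frame of tool_block between -0.002 and 0.014 m and angle between thin_strip's own z axis and vertical below 0.06 rad and angle between the x axis of thin_strip and the x axis of tool_block, either way round below 0.15 rad) or (distance of thin_strip from where it was at the start of the episode below 0.025 m and height (world z) of thin_strip below 0.006 m and angle between thin_strip's own z axis and vertical below 0.1 rad)) and ((x of middle_strip in the frame of tool_block between -0.012 and 0.012 m and y of middle_strip in the frame of tool_block between -0.006 and 0.006 m and z of middle_strip in the frame of tool_block between -0.002 and 0.014 m and angle between middle_strip's own z axis and vertical below 0.06 rad and angle between the x axis of middle_strip and the x axis of tool_block, either way round below 0.15 rad) or (distance of middle_strip from where it was at the start of the episode below 0.025 m and height (world z) of middle_strip below 0.006 m and angle between middle_strip's own z axis and vertical below 0.1 rad)) and ((x of thick_strip in the frame of tool_block between -0.012 and 0.012 m and y of thick_strip in the frame of tool_block between -0.006 and 0.006 m and z of thick_strip in the frame of tool_block between -0.002 and 0.014 m and angle between thick_strip's own z axis and vertical below 0.06 rad and angle between the x axis of thick_strip and the x axis of tool_block, either way round below 0.15 rad) or (distance of thick_strip from where it was at the start of the episode below 0.025 m and height (world z) of thick_strip below 0.006 m and angle between thick_strip's own z axis and vertical below 0.1 rad)) and linear speed of each of thin_strip, middle_strip, thick_strip, turning_tool below 0.01 m/s); the robot touches nothing.
It fails at once if a bystander is pushed or carried more than 25 mm (distance of any of ring_blank, loupe, brass_bar, brass_plate, chuck_key, screw_jar, hammer from where it was at the start of the episode above 0.025 m).
It fails at once if a strip or the tool is dropped from more than about 25 mm or thrown ((linear speed of thin_strip above 0.7 m/s and contact force between the fingers and thin_strip below 0.1 N) or (linear speed of middle_strip above 0.7 m/s and contact force between the fingers and middle_strip below 0.1 N) or (linear speed of thick_strip above 0.7 m/s and contact force between the fingers and thick_strip below 0.1 N) or (linear speed of turning_tool above 0.7 m/s and contact force between the fingers and turning_tool below 0.1 N)).
It also fails if it takes over 72 s, if anything falls off the work surface, if the arm or the gripper's body presses on something with over 40 N, if the wrist force passes 120 N, or if a joint passes its speed limit or range.

ROBOT

A 7-joint arm with a two-finger parallel gripper is mounted at the origin on the work surface. World frame = base frame: x ahead of the robot, y to its left, z up, the work surface at z = 0. Lengths are in m, angles in rad, forces in N, time in s.
With the tool pointing down it reaches from about 0.425 to 0.925 m from the base axis. Payload 6.8 kg.
Tool frame: the origin (TCP) lies between the finger pads; the fingertips stand 17 mm ahead of it and the grasp point (between the pads) lies 2 mm behind it; z points along the fingers, y is the line along which they close (so a half turn about z gives the same grasp; the last joint's range is limited). The gripper opens to 85 mm and grips with 20 to 120 N. Pads are 22 mm wide; open, the fingers measure 114 mm over their backs; the gripper's body (76 mm by 85 mm) begins 54 mm behind the grasp point. The pads swing forward as they close: fully open they stand 13 mm farther back than shut.
Start: joints at [1.131, 0.477, 0.022, 1.555, -0.011, 1.109, -0.083], TCP at [0.22, -0.638, 0.248] pointing down, gripper open.
Joint ranges: [-2.96, 2.96], [-0.34, 2.1], [-1.41, 1.46], [0.24, 2.44], [-1.37, 4.51], [0.17, 1.92], [-2.96, 2.96]. Speed limits (rad/s): [2.39, 2.39, 3.14, 3.14, 3.14, 3.14, 3.14].

INTERFACE

Orientations are given as [roll, pitch, yaw] about the fixed x, y, z axes, in that order (R = Rz(yaw) Ry(pitch) Rx(roll)).
In Python, from plant import robot, camera gives the robot as it stands.
- The arm moves only by the tool servo_tool, never from a script. Its argument "rows" is one flat list of numbers, 7 for each row, row after row: the shift along the tool's x, y, z in mm, then the turn, a rotation vector about the tool's x, y, z in degrees, then the closure, from 0 (fully open) to 1 (shut). In form: [tx, ty, tz, rx, ry, rz, hand, tx, ty, tz, rx, ry, rz, hand, ...]. A call has 1 to 20 rows; each row shifts and turns the commanded pose from where the row before left it, along the tool's axes as they then stand; what a row does not reach is not made up. A row lasts 1/12 s, in which the tool goes at most 41.7 mm and 7.16 degrees, less where a joint would pass 70% of its speed; a pose out of reach is approached as far as the arm can. A call with a gripper value outside its range is refused whole. The fingers move at their own pace and stop on an object; the grip force is fixed at half the most. Time passes only in rows, so rows that do not move let the fingers close. It gives the time, the measured TCP pose, the force, the opening and the grip force at its end, in the units of the state.
- robot.sense(): the state, without advancing time (a new reading comes with each control period).
- camera(name): name is "side" or "top"; returns a dict with "img" (480x640x3 uint8, red, green, blue), "K" (3x3 intrinsics, pixels), "R" (3x3) and "t" (3): a world point X has camera coordinates R X + t. Camera axes: x right, y down, z forward; pixel columns grow to the right and rows downward; lengths in m; the calibration is good to about 2 mm. A picture is of the moment at which its call begins. There is no depth.
- robot.close_job(): hands the job in; it is judged then, once.
The state is a dict: "clock": time; "joint_positions": joint angles; "joint_vel": joint speeds; "joint_torque": joint torques, N m; "eef_pos": TCP position; "tool_rot": TCP orientation; "ft_force": force on the tool from outside, world axes, zero at the start; "ft_torque": the same for the moment, N m; "grip_width": opening from 0.0 (shut) to 1.0 (fully open); "gripper_force": force on a finger pad.
Only numpy, scipy, OpenCV 4.12 (cv2) and the standard library are available. Lean on these libraries where they do the work, as an engineer would, in place of code of your own. Each camera call takes 0.05 s, during which the arm holds its last target. There are 200 camera calls.

## Working session

There is one attempt and no reset: what is moved stays moved. The work goes in short steps, Python scripts to look and compute and a tool call to move; the robot and the scene stay as the last step left them, time stands still between calls to the robot, and variables do not carry over. Pictures are saved under pics/ and viewed, at most 13 in all, crops included, and the job is handed in when it is done.

Besides the shell and the picture viewer there is one more tool, called after "Call:" by a JSON object that holds its "name" and its "arguments", one argument or row to a line. servo_tool: Moves the arm, as the interface text tells. Its arguments: {"type":"object","properties":{"rows":{"type":"array","items":{"type":"number"}}},"required":["rows"]}

```bash
ls; mkdir -p pics
python3 - <<'E'
from plant import robot,camera
import cv2,numpy as np
for n in("top","side"):
    c=camera(n);cv2.imwrite(f"pics/{n}0.png",c["img"][:,:,::-1]);np.savez(f"{n}.npz",**c)
    print(n,c["K"].tolist(),np.round(-c["R"].T@c["t"],3),np.round(c["R"],3).tolist())
s=robot.sense();print(s["clock"],s["eef_pos"],s["tool_rot"],s["grip_width"],s["ft_force"])
E
```

```text
pics
top [[576.2487544487302, 0.0, 332.63002690972684], [0.0, 576.2487544487302, 237.64463115040112], [0.0, 0.0, 1.0]] [ 0.399 -0.051  1.558] [[0.016, -1.0, -0.013], [-0.997, -0.015, -0.082], [0.082, 0.014, -0.997]]
side [[437.9833582581075, 0.0, 318.67416899540206], [0.0, 437.9833582581075, 233.36076234426176], [0.0, 0.0, 1.0]] [ 0.372 -0.718  0.768] [[0.974, -0.226, -0.012], [-0.161, -0.655, -0.738], [0.159, 0.721, -0.675]]
0.1 [ 0.21970672 -0.63771647  0.24742838] [-3.13997276e+00  1.34863276e-04  3.31810299e-01] 0.9983485711179526 [ 0.42404953  0.05523187 -0.165064  ]
```

View pics/top0.png

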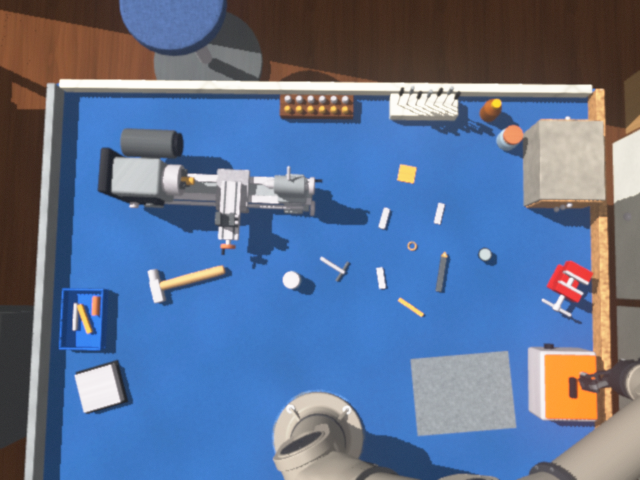

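View pics/side0.png

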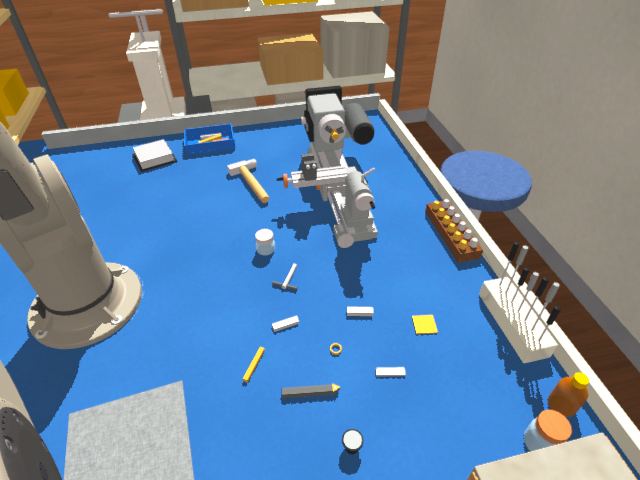

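The top view shows the strips at about (385,218), (439,213) and (381,278). The tool is at (442,272) with its tip up. The lathe cross slide is at (230,205) and the tailstock at (290,187). The side view shows strips at (285,323), (360,312) and (390,372), and the tool at (310,391). Next I'll zoom in.

Run:
```python
import cv2,numpy as np
t=np.load("top.npz")["img"][:,:,::-1];s=np.load("side.npz")["img"][:,:,::-1]
a=cv2.resize(t[160:250,170:330],None,fx=5,fy=5,interpolation=cv2.INTER_CUBIC)
b=cv2.resize(s[130:240,270:390],None,fx=5,fy=5,interpolation=cv2.INTER_CUBIC)
cv2.imwrite("pics/a.png",a);cv2.imwrite("pics/b.png",b)
```

```text
(no output)
```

View pics/a.png

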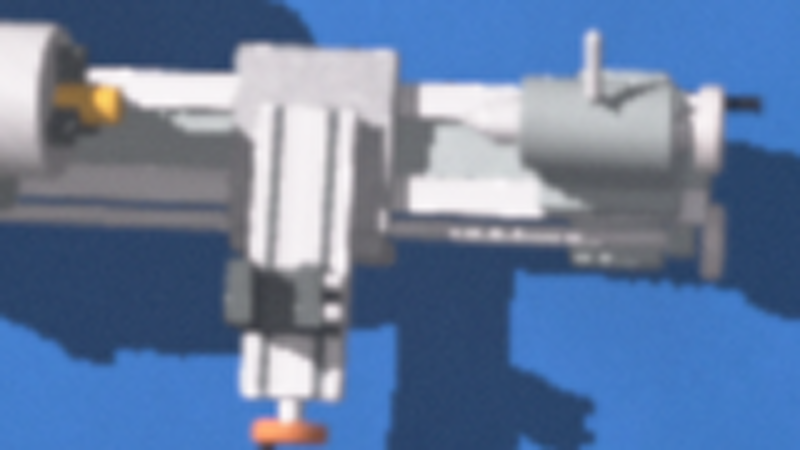

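View pics/b.png

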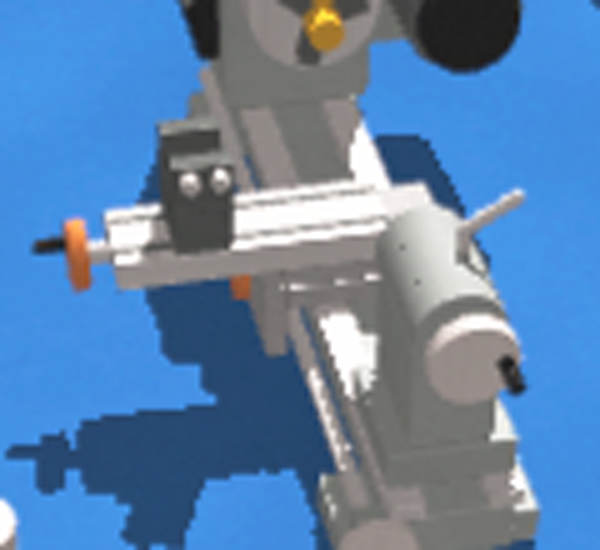

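The top crop shows the block: its slot lies between walls near full-image (218..234, 212..225). The cone tip is near (263,182). The side crop shows the block at (301..318, 153..180). The cone is hidden behind the tailstock barrel, so I'll take the axis from the barrel and handwheel silhouettes.

Run:
```python
from plant import camera
import cv2,numpy as np
im={}
for n in("top","side"):
    c=[camera(n) for _ in range(6)]
    d=c[0];d["img"]=np.mean([x["img"] for x in c],0);np.savez(f"{n}m.npz",**d);im[n]=d["img"][:,:,::-1].astype(np.uint8)
def crop(n,x0,y0,w):
    h=w*3//4;return cv2.resize(im[n][y0:y0+h,x0:x0+w],(400,300),interpolation=cv2.INTER_NEAREST)
g=np.vstack([np.hstack([crop("top",258,168,60),crop("side",334,166,60)]),np.hstack([crop("top",208,203,40),crop("side",288,152,40)])])
cv2.imwrite("pics/g.png",g)
```

```text
(no output)
```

View pics/g.png

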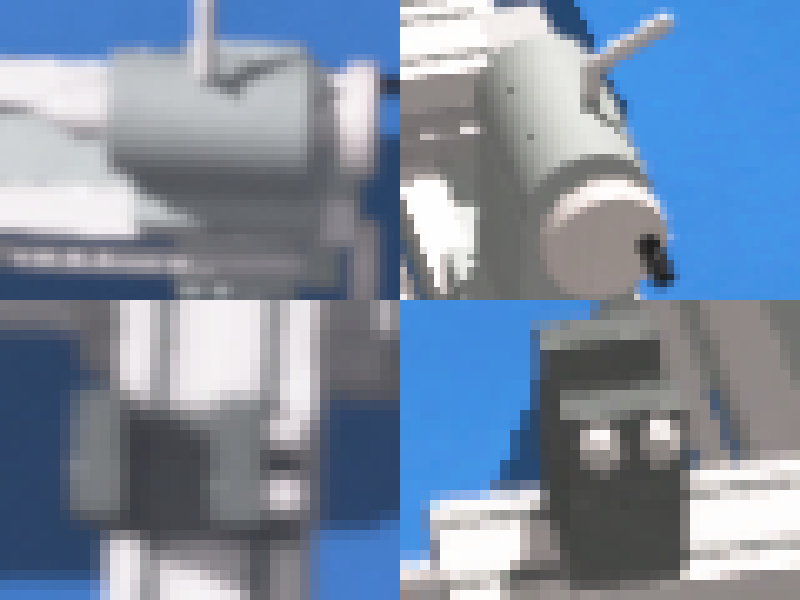

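The picture shows the barrel and handwheel (top: handwheel centre about (311,186); side: face about (364,203)) and the block's wall tops. Next I'll measure to sub-pixel level.

```bash
cat > h.py <<'E'
import numpy as np,cv2
D={n:dict(np.load(f"{n}m.npz")) for n in("top","side")}
def ray(n,p):
    d=D[n];v=d["R"].T@np.linalg.inv(d["K"])@np.array([p[0],p[1],1.]);return -d["R"].T@d["t"],v/np.linalg.norm(v)
def plane(n,p,z): o,v=ray(n,p);return o+v*(z-o[2])/v[2]
def tri(p,q):
    (a,u),(b,v)=ray("top",p),ray("side",q)
    s=np.linalg.lstsq(np.c_[u,-v],b-a,rcond=None)[0];x,y=a+s[0]*u,b+s[1]*v
    return (x+y)/2,np.linalg.norm(x-y)
def proj(n,X): d=D[n];c=d["K"]@(d["R"]@np.asarray(X,float)+d["t"]);return c[:2]/c[2]
E
python3 - <<'E'
from h import *
np.set_printoptions(precision=4,suppress=True,linewidth=220)
for n,box in(("top",(340,150,500,330)),("side",(220,290,460,420))):
    im=D[n]["img"].astype(np.uint8);x0,y0,x1,y1=box
    hsv=cv2.cvtColor(im,cv2.COLOR_RGB2HSV);m=np.zeros(im.shape[:2],np.uint8)
    m[y0:y1,x0:x1]=((hsv[...,1]<110))[y0:y1,x0:x1]*255
    k,l,st,ce=cv2.connectedComponentsWithStats(m)
    for i in range(1,k):
        if st[i,4]>30:
            pts=np.argwhere(l==i)[:,::-1].astype(np.float32);r=cv2.minAreaRect(pts)
            print(n,st[i],ce[i],np.round(r[1],1),round(r[2],1),plane(n,ce[i],.009 if n=="top" else .006),im[l==i].mean(0))
g={n:D[n]["img"].mean(2) for n in D}
print("top handwheel");print(g["top"][173:200,304:318].astype(int))
print("side wheel");print(g["side"][186:216,350:380].astype(int))
print("top block");print(g["top"][209:230,212:238].astype(int))
print("side block");print(g["side"][154:182,300:320].astype(int))
E
```

```text
top [396 164  21  20  91] [406.1429 173.1209] [18.5 18.2] 10.3 [ 0.7041 -0.2257  0.009 ] [174.5055 158.7143 162.5275]
top [434 202  11  23 172] [438.9651 213.0698] [ 7.9 21.9] 13.0 [ 0.596  -0.3147  0.009 ] [206.7442 208.8605 223.064 ]
top [378 207  13  23 178] [383.8764 218.0618] [ 8.2 22.3] 15.9 [ 0.5803 -0.1663  0.009 ] [201.0562 203.7303 218.2303]
top [407 241  11  10  78] [411.7308 245.5641] [ 9. 10.] 90.0 [ 0.507  -0.2417  0.009 ] [163.859  148.5128 152.3205]
top [478 248  14  13 144] [484.7292 254.125 ] [12.7 12. ] 45.0 [ 0.4869 -0.4372  0.009 ] [172.9306 184.5    192.1736]
top [436 251  12  41 259] [441.2587 271.5598] [ 6.7 40.8] 9.5 [ 0.4384 -0.3209  0.009 ] [117.027  121.7838 131.6216]
top [340 262   9  16  67] [343.4179 269.1194] [ 6.1 16.9] 20.6 [ 0.4409 -0.0589  0.009 ] [130.194  137.0746 153.403 ]
top [376 267  11  23 179] [380.6536 277.7821] [22.7  8.1] 81.3 [ 0.4192 -0.159   0.009 ] [207.7709 210.5587 224.3687]
top [397 297  28  21  93] [410.1935 306.6237] [30.8  5.8] 35.0 [ 0.3437 -0.2383  0.009 ] [169.9355 156.5699 163.7742]
side [347 306  27  11 261] [359.6858 310.
[... 9754 characters left out ...]
71  70  71  70  69 119 250 253 253]
 [170 136 135  87  66  69  70  71  70  71  72  72  71  71  71  71 123 251 253 253]
 [183 138 139 109  71  68  70  70  70  70  70  71  72  71  71  71 122 249 251 251]
 [187 140 140 114  72  69  70  70  70  70  70  70  70  71  71  71 119 233 223 218]
 [177 136 134 134  82  69  70  70  70  70  70  70  71  71  71  71  93 172 182 174]
 [119 116 103 101  84  72  71  70  70  70  70  70  70  71  70  71 143 251 253 253]
 [ 78  79  83  84  89  73  70  70  72  71  76  77  77  81  87  87 214 253 250 243]
 [123 124 139 141 129  92  87  87  92  93 112 116 117 128 147 148 139 138 140 141]
 [138 137 145 147 149 136 148 149 140 138 140 141 141 141 140 140 140 139 138 138]]
```

Run:
```python
from h import *
np.set_printoptions(precision=4,suppress=True,linewidth=220)
e,d=tri((233.6,218.65),(309.75,163.05));print("block edge",e,d)
for p in((314,185.72),(314,186.1)):
  for q in((364.3,202.8),(364.7,202.8)):
    w,d=tri(p,q);print("axis",w,d,"above floor",w[2]-e[2]+.026)
z=e[2]
P={k:plane("top",p,z) for k,p in dict(Rf=(231,212.3),Rb=(231,224.85),Lf=(217,211.3),Lb=(217,223.95),Lout=(214.45,218),Rout=(233.6,219)).items()}
for k in P:print(k,P[k])
print("chuck", plane("top",(205,181.5),w[2]), plane("top",(311,185.8),w[2]))
# top-face strips: side view edges
for nm,t,s in(("A",(383.876,218.06),(347,306,27,11)),("B",(438.965,213.07),(375,367,31,10)),("C",(380.65,277.78),(272,315,27,17))):
    x=s[0]+s[2]//2
    print(nm);print(D["side"]["img"].mean(2)[s[1]-2:s[1]+s[3]+3,x-5:x+6].astype(int))
    for h in(.006,.009,.012):
        # expected mask area in side view for box
        c=plane("top",t,h*.9)
        pts=[]
        for T in (h,):
            a=np.deg2rad({"A":-15.9,"B":-13,"C":8.7}[nm])  # placeholder yaw
            for yaw in(a,):
                u=np.array([np.cos(yaw),np.sin(yaw),0]);v=np.array([-u[1],u[0],0])
                pts=[proj("side",[c[0],c[1],0]+i*.028*u+j*.008*v+np.array([0,0,k])) for i in(-1,1) for j in(-1,1) for k in(0,h)]
        hull=cv2.convexHull(np.array(pts,np.float32));print(h,cv2.contourArea(hull),"cen",np.mean(pts,0))
```

```text
block edge [0.5576 0.2153 0.1436] 0.0004741649871702322
axis [0.6413 0.0175 0.1503] 0.0008192605630541628 above floor 0.03263038298758317
axis [0.6417 0.0174 0.1502] 7.15512216892238e-05 above floor 0.03253766267516997
axis [0.6408 0.0173 0.1504] 9.031635004698079e-05 above floor 0.0327447952276598
axis [0.6412 0.0172 0.1503] 0.0009809640757958327 above floor 0.032653889858906576
Rf [0.5735 0.2222 0.1436]
Rb [0.5423 0.2212 0.1436]
Lf [0.5755 0.257  0.1436]
Lb [0.544  0.256  0.1436]
Lout [0.5587 0.2628 0.1436]
Rout [0.5569 0.2152 0.1436]
chuck [0.6486 0.2878 0.1503] [0.6414 0.0248 0.1503]
A
[[145 144 144 144 144 144 144 144 144 145 144]
 [146 145 145 145 145 144 144 143 143 144 145]
 [200 200 184 181 181 181 181 181 181 182 182]
 [255 255 254 253 253 253 253 253 253 253 253]
 [255 255 255 255 255 255 255 255 255 255 255]
 [255 255 255 255 255 255 255 255 255 255 255]
 [254 254 254 254 254 254 255 254 254 254 254]
 [254 254 254 255 255 255 255 255 254 255 255]
 [251 251 252 254 254 254 255 254 254 254 254]
 [133 132 132 133 134 133 133 135 135 135 135]
 [140 141 140 140 140 140 140 140
[... 1732 characters left out ...]
253 254 254 254 254 254 254 253 254]
 [254 254 254 254 254 254 253 254 251 195 145]
 [254 254 253 252 254 251 195 145 136 135 132]
 [252 254 251 194 146 136 135 131 132 131 108]
 [197 147 136 135 132 131 131 109  92  77  74]
 [135 132 130 130 108  93  78  74  73  73  73]
 [131 108  93  76  73  73  86  88  88  88  88]
 [ 81  74  73  73  73  85 138 144 145 145 145]
 [ 74  86  88  88  88 138 144 144 144 145 146]
 [ 89 140 146 145 145 145 145 145 146 146 146]
 [146 146 146 146 146 146 145 144 145 146 146]
 [146 146 147 146 146 145 145 144 145 145 145]]
0.006 212.83606392005458 cen [284.9229 323.7841]
0.009 236.8433140446432 cen [284.8451 323.2881]
0.012 261.00338575057685 cen [284.767  322.7902]
```

Run:
```python
from h import *
np.set_printoptions(precision=4,suppress=True,linewidth=220)
im=D["top"]["img"].astype(np.uint8);hsv=cv2.cvtColor(im,cv2.COLOR_RGB2HSV)
for nm,(x,y,w,h),z in(("thick",(378,207,13,23),.012),("thin",(434,202,11,23),.006),("middle",(376,267,11,23),.009),("tool",(434,248,16,47),.014)):
    sub=im[y-2:y+h+2,x-3:x+w+3].astype(float);bl=sub[...,2]-sub[...,0]
    m=(hsv[y-2:y+h+2,x-3:x+w+3,1]<(110 if nm!="tool" else 130))|(bl<0)
    if nm=="tool": m&=sub.sum(2)>240
    p=np.argwhere(m)[:,::-1]+[x-3,y-2]
    W=np.array([plane("top",q,z*.7)[:2] for q in p]);c=W.mean(0);u=np.linalg.svd(W-c)[2][0];u*=np.sign(u[0])
    s=(W-c)@u;v=(W-c)@np.array([-u[1],u[0]])
    mid=c+u*(s.max()+s.min())/2
    print(nm,"c",c,"mid",mid,"ang",np.degrees(np.arctan2(u[1],u[0])),"len",np.ptp(s),"wid",np.ptp(v))
print("orange wheel",plane("top",(228,246.4),.09))
from plant import robot
s=robot.sense();print(s["clock"],s["eef_pos"],s["joint_positions"])
```

```text
thick c [ 0.5804 -0.1663] mid [ 0.5807 -0.1664] ang -14.387535506232604 len 0.0606530798456599 wid 0.022372134339228997
thin c [ 0.5966 -0.3155] mid [ 0.5969 -0.3156] ang -12.29930281211941 len 0.05984182722806761 wid 0.021655727823605232
middle c [ 0.4193 -0.1592] mid [ 0.419  -0.1592] ang 9.920324869089875 len 0.060632885686679155 wid 0.021592132549949773
tool c [ 0.4388 -0.3207] mid [ 0.4396 -0.3208] ang -9.188876996578935 len 0.10974700639230417 wid 0.021504906571925032
orange wheel [0.4922 0.2376 0.09  ]
0.7 [ 0.2199 -0.6382  0.2483] [ 1.1309  0.477   0.0224  1.5554 -0.0115  1.1093 -0.0831]
```

Call:
{"name": "servo_tool", "arguments": {
  "rows": [33,-13,0,0,0,0,0,33,-13,0,0,0,0,0,33,-13,0,0,0,0,0,33,-13,0,0,0,0,0,33,-13,0,0,0,0,0,33,-13,0,0,0,0,0,33,-13,0,0,0,0,0,33,-13,0,0,0,0,0,33,-13,0,0,0,0,0,33,-13,0,0,0,0,0,33,-13,0,0,0,0,0,33,-13,0,0,0,0,0,33,-13,0,0,0,0,0,33,-13,0,0,0,0,0,0,0,25,0,0,-6.52,0,0,0,25,0,0,-6.52,0,0,0,25,0,0,-6.52,0,0,0,25,0,0,-6.52,0,0,0,25,0,0,-6.52,0,0,0,20,0,0,-6.52,0]
}}

```text
clock: 2.37
eef_pos: [0.5968, -0.3154, 0.1014]
tool_rot: [-3.14, 0.0, 1.02]
ft_force: [-0.0, 0.4, -0.5]
grip_width: 0.998
gripper_force: 0.0
```

Call:
{"name": "servo_tool", "arguments": {
  "rows": [0,0,10,0,0,-6.52,0,0,0,10,0,0,-6.52,0,0,0,10,0,0,-6.52,0,0,0,0,0,0,0,0,0,0,0,0,0,0,0]
}}

```text
clock: 2.78
eef_pos: [0.597, -0.3157, 0.0729]
tool_rot: [-3.141, -0.001, 1.352]
ft_force: [0.7, -0.6, -0.2]
grip_width: 0.998
gripper_force: 0.0
```

Call:
{"name": "servo_tool", "arguments": {
  "rows": [0,0,20,0,0,0,0,0,0,20,0,0,0,0,0,0,14,0,0,0,0,0,0,5,0,0,0,0,0,0,0,0,0,0,0.35,0,0,0,0,0,0,1,0,0,0,0,0,0,1,0,0,0,0,0,0,1,0,0,0,0,0,0,1,0,0,0,0,0,0,1]
}}

```text
clock: 3.62
eef_pos: [0.5987, -0.316, 0.0162]
tool_rot: [3.139, 0.001, 1.356]
ft_force: [-1.2, 0.0, 7.3]
grip_width: 0.619
gripper_force: 62.2
```

Call:
{"name": "servo_tool", "arguments": {
  "rows": [0,0,-5,0,0,0,1,0,0,-15,0,0,0,1,0,0,-30,0,0,0,1,0,0,-30,0,0,0,1,0,0,0,0,0,0,1,0,0,0,0,0,0,1]
}}

```text
clock: 4.12
eef_pos: [0.5991, -0.3164, 0.0979]
tool_rot: [3.136, 0.001, 1.356]
ft_force: [-1.0, 1.2, -1.0]
grip_width: 0.615
gripper_force: 62.9
```

Run:
```python
from plant import robot,camera
import cv2,numpy as np
s=camera("side")["img"][:,:,::-1];t=camera("top")["img"][:,:,::-1]
a=cv2.resize(s[270:410,300:460],(640,560),interpolation=cv2.INTER_CUBIC)
cv2.imwrite("pics/c.png",a);r=robot.sense();print(r["eef_pos"],r["ft_force"],r["grip_width"])
```

```text
[ 0.59703217 -0.31570808  0.09465656] [-0.64734976  0.16348539 -1.07440845] 0.6174313396044965
```

View pics/c.png

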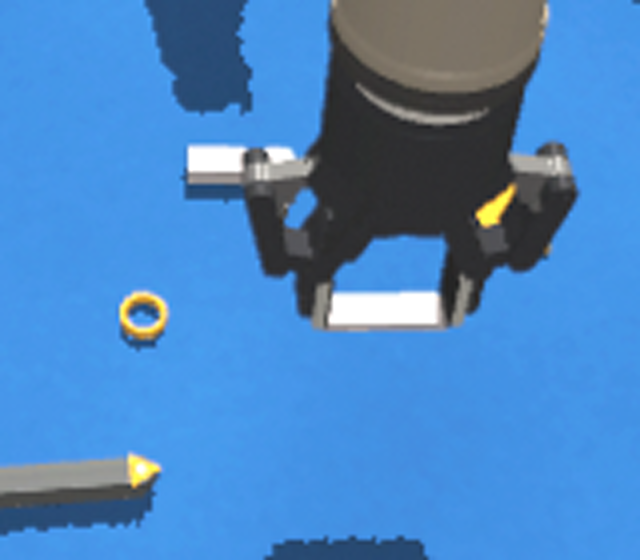

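The strip is held flat, end to end, with its tips flush with the underside. The thick strip and the ring haven't moved. Next I go to the block, flying high.

Call:
{"name": "servo_tool", "arguments": {
  "rows": [0,0,-35,0,0,-5.2,1,0,0,-35,0,0,-5.2,1,0,0,-35,0,0,0,1,0,0,-35,0,0,0,1,36.9,-3.8,0,0,0,0,1,36.9,-3.8,0,0,0,0,1,36.9,-3.8,0,0,0,0,1,36.9,-3.8,0,0,0,0,1,36.9,-3.8,0,0,0,0,1,36.9,-3.8,0,0,0,0,1,36.9,-3.8,0,0,0,0,1,36.9,-3.8,0,0,0,0,1,36.9,-3.8,0,0,0,0,1,36.9,-3.8,0,0,0,0,1,36.9,-3.8,0,0,0,0,1,36.9,-3.8,0,0,0,0,1,36.9,-3.8,0,0,0,0,1,36.9,-3.8,0,0,0,0,1,36.9,-4,0,0,0,0,1,0,0,0,0,0,0,1]
}}

```text
clock: 5.88
eef_pos: [0.5551, 0.249, 0.2338]
tool_rot: [-3.139, -0.005, 1.549]
ft_force: [-0.8, 0.9, 0.3]
grip_width: 0.614
gripper_force: 63.1
```

Call:
{"name": "servo_tool", "arguments": {
  "rows": [0,0,20,0,0,0,1,0,0,20,0,0,0,1,0,0,10,0,0,0,1,0,0,0,0,0,0,1,0,0,0,0,0,0,1]
}}

```text
clock: 6.3
eef_pos: [0.5583, 0.2389, 0.1836]
tool_rot: [-3.14, 0.001, 1.537]
ft_force: [-1.8, -0.0, 0.2]
grip_width: 0.619
gripper_force: 63.1
```

Run:
```python
from plant import robot,camera
import cv2,numpy as np
s=camera("side")["img"][:,:,::-1];t=camera("top")["img"][:,:,::-1]
a=cv2.resize(s[115:185,270:340],(560,560),interpolation=cv2.INTER_CUBIC)
b=cv2.resize(t[195:235,205:245],(240,240),interpolation=cv2.INTER_NEAREST)
c=np.zeros((560,800,3),np.uint8);c[:,:560]=a;c[:240,560:]=b
cv2.imwrite("pics/d.png",c);r=robot.sense();print(r["clock"],r["eef_pos"],r["tool_rot"],r["ft_force"],r["grip_width"])
```

```text
6.4 [0.55919259 0.23960523 0.18515823] [ 3.14067463e+00 -6.78145255e-04  1.53713437e+00] [ 0.19645039  0.40256676 -0.1804704 ] 0.6229485324735446
```

View pics/d.png

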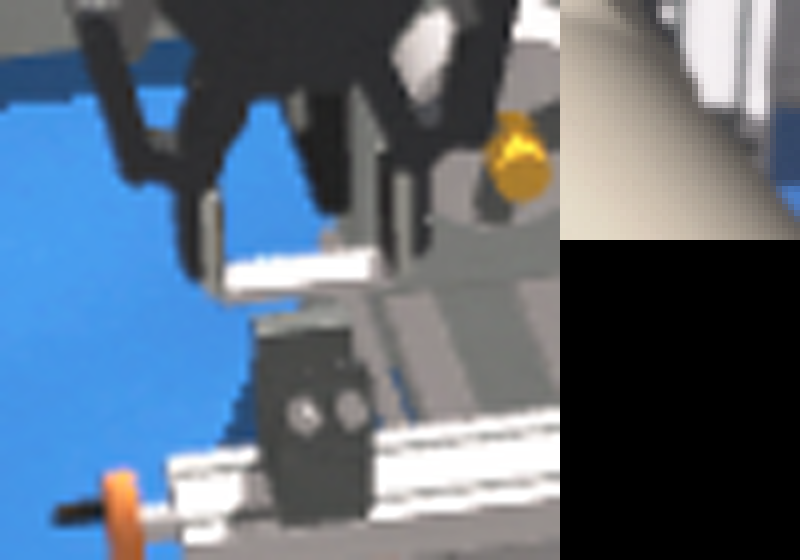

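Strip 1 is held level over the slot, spanning the block symmetrically. I'm descending.

Call:
{"name": "servo_tool", "arguments": {
  "rows": [0,0,10,0,0,0,1,0,0,10,0,0,0,1,0,0,6,0,0,0,1,0,0,4,0,0,0,1,0,0,4,0,0,0,1,0,0,4,0,0,0,1,0,0,0,0,0,0,1,0,0,0,0,0,0,1]
}}

```text
clock: 7.07
eef_pos: [0.5587, 0.2395, 0.1462]
tool_rot: [-3.141, 0.0, 1.538]
ft_force: [-1.0, -0.8, -0.4]
grip_width: 0.622
gripper_force: 63.1
```

Call:
{"name": "servo_tool", "arguments": {
  "rows": [0,0,4,0,0,0,1,0,0,3,0,0,0,1,0,0,2,0,0,0,1,0,0,1,0,0,0,1,0,0,0,0,0,0,1,0,0,0,0,0,0,1]
}}

```text
clock: 7.57
eef_pos: [0.5587, 0.2395, 0.1363]
tool_rot: [3.142, -0.0, 1.538]
ft_force: [0.2, 0.3, 0.1]
grip_width: 0.613
gripper_force: 63.1
```

Call:
{"name": "servo_tool", "arguments": {
  "rows": [0,0,1,0,0,0,1,0,0,1,0,0,0,1,0,0,0,0,0,0,1,0,0,0,0,0,0,1]
}}

```text
clock: 7.9
eef_pos: [0.5589, 0.2396, 0.1352]
tool_rot: [3.141, -0.0, 1.537]
ft_force: [-1.4, -0.3, 4.4]
grip_width: 0.615
gripper_force: 64.0
```

Call:
{"name": "servo_tool", "arguments": {
  "rows": [0,0,1,0,0,0,1,0,0,1,0,0,0,1,0,0,0,0,0,0,1,0,0,0,0,0,0,1]
}}

```text
clock: 8.23
eef_pos: [0.5589, 0.2397, 0.135]
tool_rot: [3.14, 0.001, 1.537]
ft_force: [-6.5, -4.3, 18.8]
grip_width: 0.618
gripper_force: 66.0
```

Call:
{"name": "servo_tool", "arguments": {
  "rows": [0,0,-2,0,0,0,1,0,0,0,0,0,0,0.2,0,0,0,0,0,0,0,0,0,0,0,0,0,0,0,0,0,0,0,0,0,0,0,0,0,0,0,0,0,0,-10,0,0,0,0,0,0,-30,0,0,0,0,0,0,-35,0,0,0,0,0,0,0,0,0,0,0]
}}

```text
clock: 9.07
eef_pos: [0.5617, 0.2419, 0.2166]
tool_rot: [3.132, -0.005, 1.538]
ft_force: [2.4, 1.1, 0.7]
grip_width: 1.003
gripper_force: 0.0
```

Call:
{"name": "servo_tool", "arguments": {
  "rows": [0,0,-25,0,0,0,0,-36.8,3.2,0,0,0,0,0,-36.8,3.2,0,0,0,0,0,-36.8,3.2,0,0,0,0,0,-36.8,3.2,0,0,0,0,0,-36.8,3.2,0,0,0,0,0,-36.8,3.2,0,0,0,0,0,-36.8,3.2,0,0,0,0,0,-36.8,3.2,0,0,0,0,0,-36.8,3.2,0,0,0,0,0,-36.8,3.2,0,0,0,0,0,-36.8,3.2,0,0,0,0,0,0,0,35,0,0,6.25,0,0,0,35,0,0,6.25,0,0,0,35,0,0,0,0,0,0,35,0,0,0,0,0,0,30,0,0,0,0,0,0,0,0,0,0,0,0,0,0,0,0,0,0]
}}

```text
clock: 10.65
eef_pos: [0.5797, -0.1659, 0.0638]
tool_rot: [-3.139, -0.0, 1.32]
ft_force: [1.1, -0.1, 1.2]
grip_width: 1.0
gripper_force: 0.0
```

Run:
```python
from plant import robot,camera
from h import *
np.set_printoptions(precision=4,suppress=True,linewidth=220)
r=robot.sense();print(r["eef_pos"],r["tool_rot"],r["ft_force"])
t=camera("top")["img"].mean(2);np.save("t2.npy",t)
print(t[206:231,212:238].astype(int))
for x in(-.028,.028):
  for y in(-.008,.008): print(x,y,proj("top",[.5588+x,.239+y,.1236]))
```

```text
[ 0.5797 -0.1659  0.0638] [-3.1388 -0.0002  1.3196] [ 1.0873 -0.139   1.1778]
[[ 86  86  91  95 101 103 107 139 208 236 233 190 155 191 229 238 242 243 242 241 241 234 182 156 206 235]
 [ 74  74  74  82  99 106 108 147 219 238 234 190 165 194 229 235 240 241 241 241 241 234 181 159 210 236]
 [ 74  71  70  79  96 105 110 150 223 239 236 218 208 221 231 232 234 233 238 240 241 232 179 158 212 236]
 [ 71  71  72  77  90  98 104 148 222 239 239 236 236 237 239 239 236 221 233 240 239 226 171 156 210 237]
 [ 73  70  73  74  80  88  96 143 219 236 235 240 242 242 242 244 241 221 232 240 238 223 168 157 211 238]
 [ 72  70  73  80  87  92 103 136 195 225 230 239 242 243 243 244 243 222 225 233 233 217 165 162 222 241]
 [ 73  73  77  95 110 115 118 125 146 186 224 239 242 243 243 243 241 207 189 195 200 185 150 157 222 241]
 [ 72  71  80  98 119 125 125 117 107 131 187 227 236 241 242 243 237 185 148 147 150 143 122 141 202 235]
 [ 72  71  80 103 121 125 125 116  95  86 127 171 197 226 235 239 230 173 131 127 128 122 122 157 191 223]
 [ 71  72  84 110 123 126 125 115  87  72  94 128 149 175 1
[... 1085 characters left out ...]
 90  91  90  89  76  73  75  82]
 [ 70  68  70  73  72  73  95 130 136 132 133 135 137 138 137 132 108  89  82  79  75  70  68  72  72  78]
 [ 70  72  72  72  73  85 138 203 220 204 167 165 170 165 155 152 132 118 111 107  95  79  78  97 101 102]
 [ 72  72  71  70  71  89 153 225 240 234 211 221 227 222 200 197 161 136 130 126 113  86  87 117 127 125]
 [ 72  72  73  71  74  88 157 228 241 235 227 233 238 236 230 216 168 141 134 133 116  89  91 123 137 134]
 [ 89  87  86  87  88 102 163 229 239 225 198 204 226 233 231 216 185 168 147 134 113  87  91 124 137 134]]
-0.028 -0.008 [228.4887 230.1813]
-0.028 0.008 [222.1236 230.0894]
0.028 -0.008 [229.1664 208.008 ]
0.028 0.008 [222.8212 207.92  ]
```

Call:
{"name": "servo_tool", "arguments": {
  "rows": [0,0,20,0,0,0,0,0,0,12,0,0,0,0,0,0,6,0,0,0,0,0,0,0,0,0,0,0,0,0,0,0,0,0,0]
}}

```text
clock: 11.12
eef_pos: [0.5808, -0.1664, 0.0271]
tool_rot: [3.141, 0.0, 1.319]
ft_force: [0.3, 0.2, -0.2]
grip_width: 1.0
gripper_force: 0.0
```

Call:
{"name": "servo_tool", "arguments": {
  "rows": [0,0,5,0,0,0,0,0,0,0,0,0,0,0.35,0,0,0,0,0,0,1,0,0,0,0,0,0,1,0,0,0,0,0,0,1,0,0,0,0,0,0,1,0,0,0,0,0,0,1]
}}

```text
clock: 11.7
eef_pos: [0.5807, -0.1663, 0.0224]
tool_rot: [3.141, 0.0, 1.319]
ft_force: [-2.4, -0.7, 6.4]
grip_width: 0.616
gripper_force: 61.3
```

Call:
{"name": "servo_tool", "arguments": {
  "rows": [0,0,-10,0,0,0,1,0,0,-30,0,0,0,1,0,0,-35,0,0,-6.25,1,0,0,-35,0,0,-6.25,1,0,0,-35,0,0,0,1,0,0,-35,0,0,0,1,0,0,-33,0,0,0,1,36.8,-3.2,0,0,0,0,1,36.8,-3.2,0,0,0,0,1,36.8,-3.2,0,0,0,0,1,36.8,-3.2,0,0,0,0,1,36.8,-3.2,0,0,0,0,1,36.8,-3.2,0,0,0,0,1,36.8,-3.2,0,0,0,0,1,36.8,-3.2,0,0,0,0,1,36.8,-3.2,0,0,0,0,1,36.8,-3.2,0,0,0,0,1,36.8,-3.2,0,0,0,0,1,0,0,0,0,0,0,1,0,0,0,0,0,0,1]
}}

```text
clock: 13.37
eef_pos: [0.5574, 0.2428, 0.2349]
tool_rot: [-3.141, -0.001, 1.543]
ft_force: [-0.6, -0.5, -1.7]
grip_width: 0.617
gripper_force: 63.1
```

Call:
{"name": "servo_tool", "arguments": {
  "rows": [0,0,20,0,0,0,1,0,0,20,0,0,0,1,0,0,20,0,0,0,1,0,0,0,0,0,0,1,0,0,0,0,0,0,1,0,0,0,0,0,0,1]
}}

```text
clock: 13.87
eef_pos: [0.5595, 0.239, 0.1756]
tool_rot: [3.14, -0.0, 1.536]
ft_force: [-0.5, -0.0, -0.8]
grip_width: 0.617
gripper_force: 63.2
```

Good. I'm descending to .150, then creeping.

Call:
{"name": "servo_tool", "arguments": {
  "rows": [0,0,8,0,0,0,1,0,0,8,0,0,0,1,0,0,5,0,0,0,1,0,0,3,0,0,0,1,0,0,0,0,0,0,1,0,0,0,0,0,0,1,0,0,0,0,0,0,1]
}}

```text
clock: 14.45
eef_pos: [0.5588, 0.2397, 0.1505]
tool_rot: [3.141, -0.0, 1.538]
ft_force: [-0.1, -0.5, -2.1]
grip_width: 0.616
gripper_force: 63.2
```

Call:
{"name": "servo_tool", "arguments": {
  "rows": [0,0,1,0,0,0,1,0,0,1,0,0,0,1,0,0,1,0,0,0,1,0,0,0,0,0,0,1,0,0,0,0,0,0,1]
}}

```text
clock: 14.87
eef_pos: [0.5588, 0.2395, 0.1474]
tool_rot: [3.141, -0.0, 1.537]
ft_force: [0.9, -0.1, -0.1]
grip_width: 0.615
gripper_force: 63.3
```

Call:
{"name": "servo_tool", "arguments": {
  "rows": [0,0,1,0,0,0,1,0,0,0,0,0,0,1,0,0,0,0,0,0,1]
}}

```text
clock: 15.12
eef_pos: [0.5588, 0.2396, 0.1473]
tool_rot: [3.141, 0.0, 1.537]
ft_force: [-1.6, -2.2, 7.4]
grip_width: 0.618
gripper_force: 64.4
```

Call:
{"name": "servo_tool", "arguments": {
  "rows": [0,0,1,0,0,0,1,0,0,0,0,0,0,1,0,0,0,0,0,0,1]
}}

```text
clock: 15.37
eef_pos: [0.5589, 0.2396, 0.1472]
tool_rot: [3.141, 0.0, 1.537]
ft_force: [-4.6, -3.2, 14.3]
grip_width: 0.616
gripper_force: 65.5
```

Call:
{"name": "servo_tool", "arguments": {
  "rows": [0,0,-2,0,0,0,1,0,0,0,0,0,0,0.2,0,0,0,0,0,0,0,0,0,0,0,0,0,0,0,0,0,0,0,0,0,0,0,0,0,0,0,0,0,0,-10,0,0,0,0,0,0,-35,0,0,0,0,0,0,-40,0,0,0,0,0,0,0,0,0,0,0]
}}

```text
clock: 16.2
eef_pos: [0.5619, 0.2422, 0.2407]
tool_rot: [3.131, -0.006, 1.538]
ft_force: [2.2, 1.5, 1.5]
grip_width: 1.001
gripper_force: 0.0
```

Call:
{"name": "servo_tool", "arguments": {
  "rows": [-37.2,-9.3,0,0,0,0,0,-37.2,-9.3,0,0,0,0,0,-37.2,-9.3,0,0,0,0,0,-37.2,-9.3,0,0,0,0,0,-37.2,-9.3,0,0,0,0,0,-37.2,-9.3,0,0,0,0,0,-37.2,-9.3,0,0,0,0,0,-37.2,-9.3,0,0,0,0,0,-37.2,-9.3,0,0,0,0,0,-37.2,-9.3,0,0,0,0,0,-37.2,-9.3,0,0,0,0,0,-37.2,-9.3,0,0,0,0,0,-37.2,-9.3,0,0,0,0,0,-37.2,-9.3,0,0,0,0,0,-37.2,-9.3,0,0,0,0,0,0,0,0,0,0,0,0]
}}

```text
clock: 17.53
eef_pos: [0.3974, -0.3216, 0.2329]
tool_rot: [-3.141, 0.004, 1.527]
ft_force: [-0.8, -0.5, -0.0]
grip_width: 1.001
gripper_force: 0.0
```

Call:
{"name": "servo_tool", "arguments": {
  "rows": [0,0,12,0,0,6.95,0,0,0,12,0,0,6.95,0,0,0,12,0,0,6.95,0,0,0,12,0,0,6.95,0,0,0,12,0,0,6.95,0,0,0,12,0,0,6.95,0,0,0,12,0,0,6.95,0,0,0,12,0,0,6.95,0,0,0,12,0,0,6.95,0,0,0,12,0,0,6.95,0,0,0,12,0,0,6.95,0,0,0,12,0,0,6.95,0,0,0,6,0,0,6.95,0,0,0,6,0,0,6.95,0,0,0,0,0,0,0,0,0,0,0,0,0,0,0]
}}

```text
clock: 18.87
eef_pos: [0.4011, -0.3133, 0.0766]
tool_rot: [3.142, -0.0, -0.157]
ft_force: [1.0, -0.4, -0.0]
grip_width: 0.998
gripper_force: 0.0
```

Run:
```python
from plant import robot,camera
import cv2,numpy as np
np.set_printoptions(precision=4,suppress=True,linewidth=220)
r=robot.sense();print(r["clock"],r["eef_pos"],r["tool_rot"],r["ft_force"],r["grip_width"],r["joint_positions"])
t=camera("top")["img"][:,:,::-1];s=camera("side")["img"][:,:,::-1]
c=np.hstack([cv2.resize(t[195:245,200:250],(400,400),interpolation=cv2.INTER_CUBIC),cv2.resize(s[145:195,285:335],(400,400),interpolation=cv2.INTER_CUBIC)])
cv2.imwrite("pics/e.png",c)
```

```text
18.8667 [ 0.4011 -0.3133  0.0766] [ 3.1416 -0.0002 -0.1566] [ 0.9659 -0.3932 -0.0391] 0.9984650373225779 [ 0.5382  0.4503  0.0027  2.085  -0.0021  0.6061 -1.1849]
```

View pics/e.png

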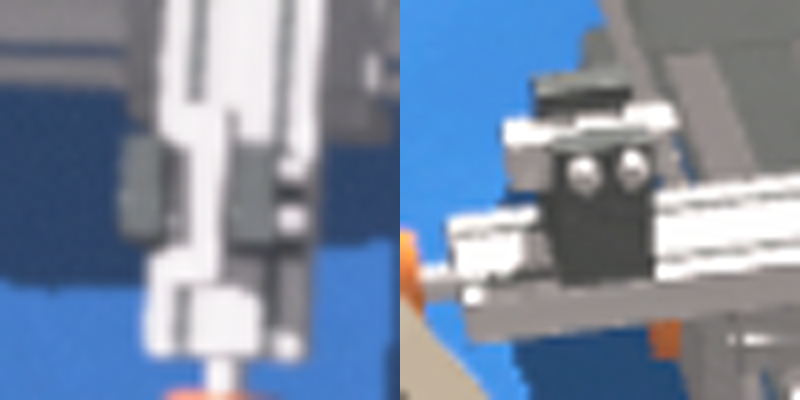

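The picture shows both strips stacked in the slot between the walls and flat, sticking out at both ends. Next, the tool.

Call:
{"name": "servo_tool", "arguments": {
  "rows": [0,0,20,0,0,0,0,0,0,18,0,0,0,0,0,0,8,0,0,0,0,0,0,3,0,0,0,0,0,0,0,0,0,0,0,0,0,0,0,0,0,0.5,0,0,0,0,0,0,0.7,0,0,0,0,0,0,1,0,0,0,0,0,0,1,0,0,0,0,0,0,1,0,0,0,0,0,0,1,0,0,0,0,0,0,1,0,0,0,0,0,0,1]
}}

```text
clock: 20.05
eef_pos: [0.4008, -0.3138, 0.0278]
tool_rot: [3.141, -0.0, -0.161]
ft_force: [-1.5, 0.3, 5.0]
grip_width: 0.128
gripper_force: 58.6
```

Call:
{"name": "servo_tool", "arguments": {
  "rows": [0,0,-5,0,0,0,1,0,0,-15,0,0,0,1,0,0,-30,0,0,0,1,0,0,-30,0,0,0,1,0,0,0,0,0,0,1,0,0,0,0,0,0,1]
}}

```text
clock: 20.55
eef_pos: [0.4015, -0.3141, 0.1089]
tool_rot: [3.14, -0.003, -0.161]
ft_force: [-0.2, -0.2, -1.4]
grip_width: 0.13
gripper_force: 58.7
```

Run:
```python
from plant import robot,camera
import cv2,numpy as np
np.set_printoptions(precision=4,suppress=True,linewidth=220)
r=robot.sense();print(r["clock"],r["eef_pos"],r["tool_rot"],r["ft_force"],r["ft_torque"],r["grip_width"])
t=camera("top")["img"][:,:,::-1];s=camera("side")["img"][:,:,::-1]
c=np.hstack([cv2.resize(t[230:330,390:490],(400,400),interpolation=cv2.INTER_CUBIC),cv2.resize(s[320:420,250:350],(400,400),interpolation=cv2.INTER_CUBIC)])
cv2.imwrite("pics/f.png",c)
```

```text
20.55 [ 0.4015 -0.3141  0.1089] [ 3.1403 -0.0032 -0.1608] [-0.162  -0.2136 -1.4284] [0.044  0.1287 0.0039] 0.1299472127284146
```

View pics/f.png

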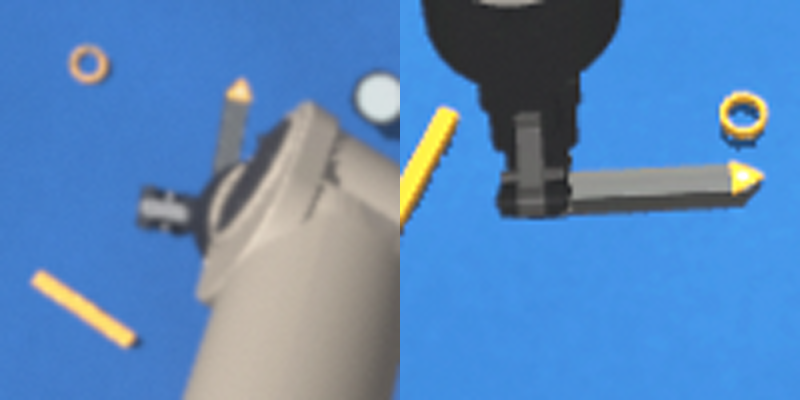

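Run:
```python
from h import *
X,d=tri((449.2,249.2),(340.9,364.3));tcp=np.array([.4012,-.3141,.1082])
a=-.161;u=np.array([np.cos(a),np.sin(a)]);v=X-tcp
print(X,d,"along",v[:2]@u,"across",v[:2]@[-u[1],u[0]],"dz",v[2],"expected dz",-.0138)
```

```text
[ 0.493792   -0.32750333  0.08726807] 0.00036971765512154754 along 0.09354317702751742 across 0.0016130026400187059 dz -0.0209319279767594 expected dz -0.0138
```

Call:
{"name": "servo_tool", "arguments": {
  "rows": [0,0,-25,0,0,-3.6,1,0,0,-35,0,0,-3.6,1,0,0,-40,0,0,0,1,0,0,-40,0,0,0,1,6.1,-37.2,0,0,0,0,1,6.1,-37.2,0,0,0,0,1,6.1,-37.2,0,0,0,0,1,6.1,-37.2,0,0,0,0,1,6.1,-37.2,0,0,0,0,1,6.1,-37.2,0,0,0,0,1,6.1,-37.2,0,0,0,0,1,6.1,-37.2,0,0,0,0,1,6.1,-37.2,0,0,0,0,1,6.1,-37.2,0,0,0,0,1,6.1,-37.2,0,0,0,0,1,6.1,-37.2,0,0,0,0,1,6.1,-37.2,0,0,0,0,1,6.1,-37.2,0,0,0,0,1,6,-37.2,0,0,0,0,1,0,0,0,0,0,0,1]
}}

```text
clock: 22.32
eef_pos: [0.5101, 0.2497, 0.2457]
tool_rot: [-3.136, 0.003, -0.026]
ft_force: [0.3, 2.6, -0.4]
grip_width: 0.133
gripper_force: 59.0
```

Call:
{"name": "servo_tool", "arguments": {
  "rows": [0,0,20,0,0,0,1,0,0,20,0,0,0,1,0,0,12,0,0,0,1,0,0,0,0,0,0,1,0,0,0,0,0,0,1,0,0,0,0,0,0,1]
}}

```text
clock: 22.82
eef_pos: [0.5119, 0.241, 0.1958]
tool_rot: [-3.141, -0.0, -0.035]
ft_force: [0.3, -0.1, -1.1]
grip_width: 0.128
gripper_force: 59.0
```

Run:
```python
from plant import robot,camera
import cv2,numpy as np
np.set_printoptions(precision=4,suppress=True,linewidth=220)
r=robot.sense();print(r["clock"],r["eef_pos"],r["tool_rot"],r["ft_force"],r["grip_width"],r["joint_positions"])
t=camera("top")["img"][:,:,::-1];s=camera("side")["img"][:,:,::-1]
c=np.hstack([cv2.resize(t[180:255,190:265],(400,400),interpolation=cv2.INTER_CUBIC),cv2.resize(s[115:190,280:355],(400,400),interpolation=cv2.INTER_CUBIC)])
cv2.imwrite("pics/k.png",c)
```

```text
22.8167 [0.5119 0.241  0.1958] [-3.1411 -0.0004 -0.0353] [ 0.2884 -0.0761 -1.0805] 0.1275031569182807 [-0.2376  0.3845 -0.392   1.8523  0.1784  0.9385 -2.3158]
```

View pics/k.png

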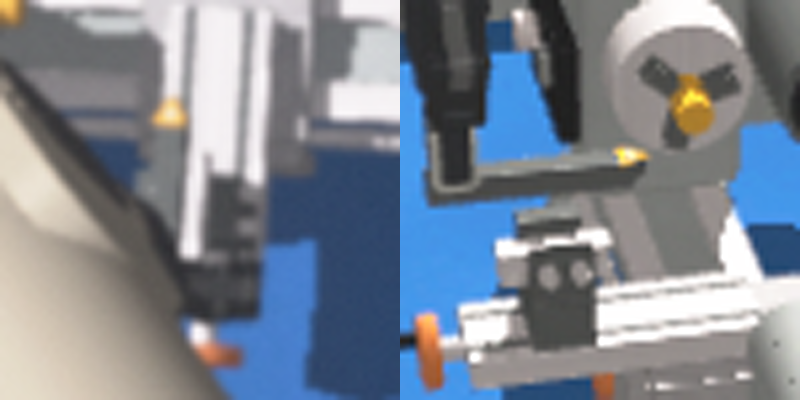

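The tool is straight above the slot, its tip forward: top about (221.5,199), side about (326,144). I'm checking it by triangulation.

Run:
```python
from h import *
X,d=tri((221.5,198.8),(326.1,144.0));print(X,d,"expect",[.6053,.2377,.182], proj("top",[.6053,.2377,.182]),proj("side",[.6053,.2377,.182]))
```

```text
[0.60405584 0.23919721 0.17833226] 0.004495142855336695 expect [0.6053, 0.2377, 0.182] [221.99070274 197.15664327] [325.83923241 143.0960084 ]
```

Call:
{"name": "servo_tool", "arguments": {
  "rows": [0,0,10,0,0,0,1,0,0,8,0,0,0,1,0,0,4,0,0,0,1,0,0,2,0,0,0,1,0,0,0,0,0,0,1,0,0,0,0,0,0,1,0,0,0,0,0,0,1]
}}

```text
clock: 23.5
eef_pos: [0.5118, 0.241, 0.1715]
tool_rot: [-3.141, -0.0, -0.035]
ft_force: [-0.6, -0.1, -1.3]
grip_width: 0.125
gripper_force: 59.0
```

Call:
{"name": "servo_tool", "arguments": {
  "rows": [0,0,1.5,0,0,0,1,0,0,1.5,0,0,0,1,0,0,0,0,0,0,1,0,0,0,0,0,0,1]
}}

```text
clock: 23.83
eef_pos: [0.5115, 0.2408, 0.1682]
tool_rot: [3.141, 0.0, -0.035]
ft_force: [0.1, 1.1, -1.2]
grip_width: 0.128
gripper_force: 59.0
```

Call:
{"name": "servo_tool", "arguments": {
  "rows": [0,0,1,0,0,0,1,0,0,1,0,0,0,1,0,0,0,0,0,0,1,0,0,0,0,0,0,1]
}}

```text
clock: 24.17
eef_pos: [0.5116, 0.2409, 0.1662]
tool_rot: [3.142, 0.0, -0.035]
ft_force: [0.2, -0.1, -1.2]
grip_width: 0.131
gripper_force: 59.0
```

Call:
{"name": "servo_tool", "arguments": {
  "rows": [0,0,1,0,0,0,1,0,0,0,0,0,0,1,0,0,0,0,0,0,1]
}}

```text
clock: 24.42
eef_pos: [0.5117, 0.2409, 0.1654]
tool_rot: [-3.142, -0.0, -0.035]
ft_force: [0.5, -0.4, -1.5]
grip_width: 0.128
gripper_force: 59.1
```

Call:
{"name": "servo_tool", "arguments": {
  "rows": [0,0,1,0,0,0,1,0,0,0,0,0,0,1,0,0,0,0,0,0,1]
}}

```text
clock: 24.67
eef_pos: [0.5116, 0.241, 0.1646]
tool_rot: [-3.141, -0.0, -0.035]
ft_force: [-0.0, 0.0, 2.0]
grip_width: 0.131
gripper_force: 59.6
```

Call:
{"name": "servo_tool", "arguments": {
  "rows": [0,0,0.4,0,0,0,1,0,0,0,0,0,0,0.8,0,0,0,0,0,0,0.6,0,0,0,0,0,0,0.4,0,0,0,0,0,0,0.4,0,0,0,0,0,0,0.4,0,0,0,0,0,0,0.4,0,0,-10,0,0,0,0.4,0,0,-30,0,0,0,0.4,0,0,-40,0,0,0,0.4,0,36,0,0,0,0,0.4,0,36,0,0,0,0,0.4,0,36,0,0,0,0,0.4,0,36,0,0,0,0,0.4,0,36,0,0,0,0,0.4,0,36,0,0,0,0,0.4,0,36,0,0,0,0,0.4,0,36,0,0,0,0,0.4,0,0,0,0,0,0,0.4]
}}

```text
clock: 26.25
eef_pos: [0.5008, -0.0552, 0.2446]
tool_rot: [3.138, -0.0, -0.045]
ft_force: [-0.6, -0.7, -0.2]
grip_width: 0.6
gripper_force: 0.0
```

Run:
```python
from plant import robot,camera
import cv2,numpy as np
r=robot.sense();print(r["clock"],r["eef_pos"],r["ft_force"],r["grip_width"])
for n in("top","side"):
    c=[camera(n) for _ in range(5)];d=c[0];d["img"]=np.mean([x["img"] for x in c],0);np.savez(f"{n}f.npz",**d)
t=np.load("topf.npz")["img"][:,:,::-1];s=np.load("sidef.npz")["img"][:,:,::-1]
c=np.hstack([cv2.resize(t[185:245,195:245],(400,480),interpolation=cv2.INTER_CUBIC),cv2.resize(s[135:195,290:340],(400,480),interpolation=cv2.INTER_CUBIC)])
cv2.imwrite("pics/z.png",c)
```

```text
26.25 [ 0.50081026 -0.05522508  0.24456574] [-0.61330449 -0.71974817 -0.23855276] 0.5998761438756248[ WARN:0@3.796] global loadsave.cpp:1063 imwrite_ Unsupported depth image for selected encoder is fallbacked to CV_8U.
```

View pics/z.png

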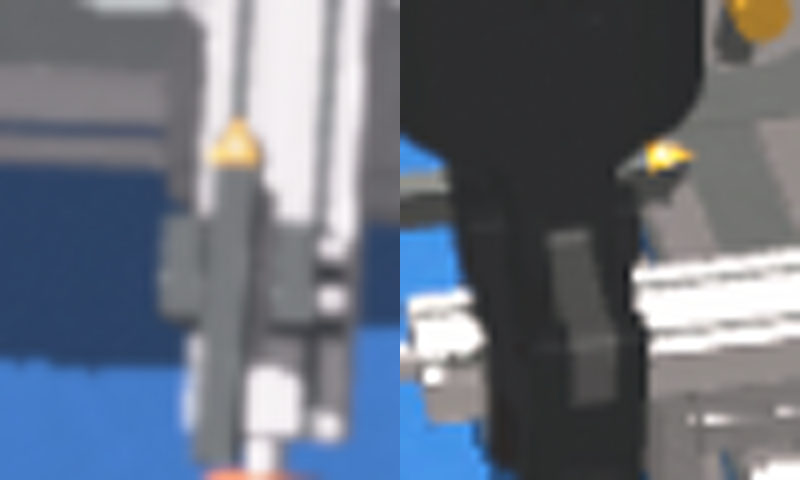

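The tool lies in the slot, straight, with its tip forward: top (224.2,199.4), side (326.1,154.1). As a last check I'm comparing tip height with axis height in the same cameras.

Run:
```python
from h import *
for q in((326.1,154.1),(326.1,154.6)):
    X,d=tri((224.2,199.4),q);print(X,d)
print("tip expected camera z ~", .1176+.032, "axis .1503; front face x .575 -> tip out",X[0]-.575)
```

```text
[0.60555224 0.23900586 0.14831277] 0.0014359141055250127
[0.60572778 0.2393812  0.14654866] 0.0012698610934408125
tip expected camera z ~ 0.1496 axis .1503; front face x .575 -> tip out 0.0307277777204642
```

```bash
python3 -c "
from plant import robot
print(robot.sense()['clock'],robot.close_job())"
```

```text
the job is handed in; nothing more can be done
26.75 None
```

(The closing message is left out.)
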